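# Close the card carton and hold the spring clip gaping around its edge

### The arm

A 7-joint arm with a two-finger parallel gripper is mounted at the origin on the work surface. World frame = base frame: x ahead of the robot, y to its left, z up, the work surface at z = 0. Lengths are in mm, angles in rad, forces in N, time in s.
With the tool pointing down it reaches from about 400 to 850 mm from the base axis. Payload 4.4 kg.
Tool frame: the origin (TCP) lies midway between the tips of the shut fingers; the grasp point (between the pads) lies behind it (grasp_offset is the z of the grasp point in the tool frame, in mm); z points along the fingers, y is the direction in which the jaws open and shut (so a half turn about z gives the same grasp; the last joint's range is limited). The gripper opens to 94 mm and grips with 3 to 60 N. Pads are 16 mm wide; open, the fingers measure 119 mm over their backs; the gripper's body (75 mm by 177 mm) begins 78 mm behind the grasp point.
Start: joints at [-1.239, 0.628, 0.038, 1.517, -0.027, 0.996, -0.02], TCP at [251.782, 599.27, 205.478] pointing down, gripper open.
Joint ranges: [-3.06, 3.06], [-0.37, 2.12], [-1.25, 1.32], [0.18, 2.47], [-1.1, 4.24], [0.23, 1.98], [-2.94, 2.94]. Speed limits (rad/s): [2.57, 2.57, 3.14, 3.14, 3.14, 3.14, 3.14].

### API

Orientations are given as a unit quaternion [x, y, z, w].
In Python, from rig import * gives the robot as it stands. The module is installed in compiled form; this text tells all that it offers.
- The arm moves only by the tool servo_tool, never from a script. Its argument "increments" is text: rows parted by semicolons, each of 7 numbers parted by spaces: the shift along the world's x, y, z in mm, then the turn, a rotation vector about the world's x, y, z in rad, then the gripper's target within -1 to 1 (fully open at 1, half-way at 0, shut at -1). In form: dx dy dz ax ay az gripper; .... A call has 1 to 8 rows; each row is the pose to reach, as a shift and turn from the pose commanded when the call began; what a row does not reach only later rows make up. A row lasts 1/8 s, in which the tool goes at most 62.5 mm and 10.7 degrees, less where a joint would pass 70% of its speed; a pose out of reach is approached as far as the arm can. A call with a gripper value outside its range is refused whole. The fingers move at their own pace and stop on an object; "squeeze" is the grip in N (left out, the last holds). Time passes only in rows, so rows that repeat a pose let the fingers close. It gives the time, the measured TCP pose, the force and the opening at its end, in the units of the state.
- sense(): the state, without advancing time (a new reading comes with each control period).
- snapshot(name): name is "scene" or "top" or "wrist"; returns the picture (400x640x3 uint8, red, green, blue); there is no depth.
- get_calibration(name): a dict with "camera_matrix" (3x3 intrinsics, pixels), "position" and "orientation" of the camera in the world. Camera axes: x right, y down, z forward; pixel columns grow to the right and rows downward; lengths in mm; the calibration is good to about 2 mm. A picture is of the moment at which its call begins: read the wrist's pose just before it. get_calibration takes no time and is no camera call; for the wrist camera it gives the pose at the moment of the call.
- finish_job(): hands the job in, once; it reports no verdict.
The state is a dict: "time": time; "joint_positions": joint angles; "qd": joint speeds; "tau": joint torques, N m; "tcp_pos": TCP position; "orientation": TCP orientation; "force": force on the tool from outside, world axes, zero at the start; "moment": the same for the moment, N m; "opening": finger opening in mm.
Only numpy, scipy, OpenCV 4.12 (cv2) and the standard library are available. Lean on these libraries where they do the work, as an engineer would, in place of code of your own. Each camera call takes 0.05 s, during which the arm holds its last target.

### The job

First fold the card carton's open flap fully shut, so that its strip and the carton's fixed strip make one doubled upright card edge. Then squeeze the steel spring clip wide open by its grips, lift it and slide its gaping jaws, level and in line, over the robot-facing end of that edge, until the end stands midway between lips and pivot pin at mid-height of the strips, clear of the card on both sides. Finish still holding the clip wide open there, touching nothing else; never let it bite or press hard on the carton, and leave bowls, tub and tawa where they are.

Things in the scene. Friction and masses are not known exactly. Their poses are not given: they have to be found in the camera images.
- flap (a joint): Hinged +y half of the carton's roof, an L of 3 mm card 128 mm long: 42 mm panel, then a strip at right angles. 0 = fully shut, grows as it swings up and over towards the carton's +y, to 1.7 rad (starts at 0.8 to 1.5). A stiff crease keeps it where it is left (0.03 N m): pushing the strip towards -y with about 2 N shuts it.
- flap_hinge (a point): Middle of the flap's crease, on the carton's +y upper long edge, 81.5 mm above the ledge. Axes of the carton: x along the crease and its 130 mm length, y across its 90 mm width, z up. Flap shut: panel level from here to -y, strip standing up 49 mm at its end, the strip's +y face 41.5 mm from the crease.
- flap_edge (a point): Middle of the free edge of the flap's upstanding strip, 65 mm from the crease; shut, it is 43 mm from the crease towards -y and 49.5 mm above it.
- card_end (a point): Middle of the robot-facing (-x) end of the doubled upright card edge (6.5 mm thick, runs 130 mm from here along the carton's +x). Half-way up: the strips stand from 83 (roof) to 131 mm above the ledge, this point at 107 mm. Carton's axes; fixed to the carton. While the flap is open only the 3 mm fixed strip stands here, just to -y of the point.
- clip_grip (a point): Steel spring clip lying on its side, 112 mm long, 28 high, 80 g: midway between its flat grips, 14 mm up. Clip axes: x from grips to jaws, z up along the pivot pin (36 mm ahead in x). Grips reach 23 mm behind to 21 ahead of here, splayed 48 mm over the outsides here, 57 at the ends. About 9 N squeezes them parallel on their stop, 30 mm outside; 25 N holds firmly.
- clip_mouth (a point): Middle of the space between the clip's jaws, 69 mm ahead (+x) of clip_grip and 33 mm ahead of the pin's axis (pin radius 7 mm), half-way up; same axes. The lips end 23 mm ahead of here; shut they nearly touch, fully squeezed they gape about 28 mm and the space here is about 30 mm wide.
- clip_left (a joint): Angle of the clip's left lever: 0 = jaws shut (at rest), 0.25 rad = grips squeezed to their stop, jaws wide open. The right lever mirrors it.
- clip: The same clip; origin at the foot of its pivot pin, 36 mm ahead of clip_grip, axes as above.
- carton: Plain brown card carton, 130 x 90 mm, 80 mm high without the strips, packed full and heavy, does not move; its -x end faces the robot. Origin at the centre of its underside, axes as flap_hinge.
- katori_a: Bystander: small steel bowl, 76 mm across, 36 mm high; origin under its centre.
- katori_b: Bystander: a second, equal bowl.
- tub: Bystander: plastic tub with lid, 118 x 98 mm, 76 mm high; origin under its centre.
- tawa: Bystander: flat iron griddle pan, 236 mm across, 16 mm high, with a rod handle along its +x to 276 mm from its centre; origin under its centre.
Things that resemble listed ones, but are neither listed nor needed, are in the scene too. Several things have the shape of the carton; the one meant has the colours described above. What is shaped like the clip but orange is not meant.

How it is judged (in metres and radians):
On the way, in this order (a step that is already met when the one before it is completed fails the run):
1. the flap is folded shut (value of joint flap below 0.06 rad), for 0.2 s.
2. the clip is lifted with its jaws spread wide (value of joint clip_left above 0.19 rad and height (world z) of clip_grip above 0.06 m), for 0.2 s.
At the end, for the whole second after the job is handed in: Flap shut (0.06 rad); clip held still in the fingers, open at least 0.19 rad, under 0.5 N on the carton, the doubled card edge's end between its jaws: within 14 mm lengthwise, 10 mm sideways, 11 mm in height of the mouth's middle, in line within 0.25 rad (value of joint flap below 0.06 rad and value of joint clip_left above 0.19 rad and contact force between the fingers and clip above 3 N and contact force between clip and carton below 0.5 N and height (world z) of clip_grip above 0.08 m and x of card_end in the frame of clip_mouth between -0.014 and 0.014 m and y of card_end in the frame of clip_mouth between -0.01 and 0.01 m and z of card_end in the frame of clip_mouth between -0.011 and 0.011 m and angle between the x axis of clip_mouth and the x axis of card_end, either way round below 0.25 rad and linear speed of clip below 0.02 m/s); the arm keeps its last pose, push and grip.
It fails at once if the clip bites or is pressed hard against the carton (contact force between clip and carton above 8 N).
It fails at once if a bystander is disturbed (distance of any of katori_a, katori_b, tub, tawa from where it was at the start of the episode above 0.025 m).
It also fails if it takes over 59 s, if anything falls off the work surface, if the arm or the gripper's body presses on something with over 40 N, if the wrist force passes 120 N, or if a joint passes its speed limit or range.

## Working session

There is one attempt and no reset: what is moved stays moved. The work goes in short steps, Python scripts to look and compute and a tool call to move; the robot and the scene stay as the last step left them, time stands still between calls to the robot, and variables do not carry over. Pictures are saved under pics/ and viewed, and the job is handed in when it is done.

Besides the shell and the picture viewer there is one more tool, called after "Emit:" as name(argument=value, ...), one argument or row to a line, values as JSON. servo_tool: Moves the arm, as the interface text tells. Its arguments: {"type":"object","properties":{"increments":{"type":"string"},"squeeze":{"type":"number"}},"required":["increments"]}

```bash
mkdir -p pics; ls; python3 - <<'E'
from rig import *
import cv2
s=sense();print({k:s[k] for k in s if k not in('tau','qd')})
import numpy as np
np.set_printoptions(precision=4,suppress=True)
for n in("scene","top"):
    im=snapshot(n);cv2.imwrite(f"pics/{n}0.png",im[:,:,::-1]);c=get_calibration(n);print(n,c)
E
```

```text
pics
{'time': 0.0, 'joint_positions': array([-1.23881338,  0.62928495,  0.03844569,  1.51831888, -0.02702038,
        0.9962702 , -0.02000407]), 'tcp_pos': array([251.51912646, 598.6843888 , 204.60952175]), 'orientation': array([ 1.97591070e-01,  9.80284138e-01, -8.64799157e-04, -1.72285471e-04]), 'force': array([-0.04614473,  0.38064955, -0.33933372]), 'moment': array([-0.03119445, -0.0069083 ,  0.00660013]), 'opening': 93.95710302064153}
scene {'camera_matrix': array([[506.9068,   0.    , 322.7639],
       [  0.    , 506.9068, 198.6299],
       [  0.    ,   0.    ,   1.    ]]), 'position': array([1020.1971, -604.1455, 1288.5546]), 'orientation': array([ 0.9092,  0.2957, -0.0864, -0.2801])}
top {'camera_matrix': array([[461.0212,   0.    , 320.0582],
       [  0.    , 461.0212, 203.4287],
       [  0.    ,   0.    ,   1.    ]]), 'position': array([ 445.5981,   61.6767, 1262.4976]), 'orientation': array([ 0.7107, -0.7018,  0.0346, -0.0337])}
```

View pics/scene0.png

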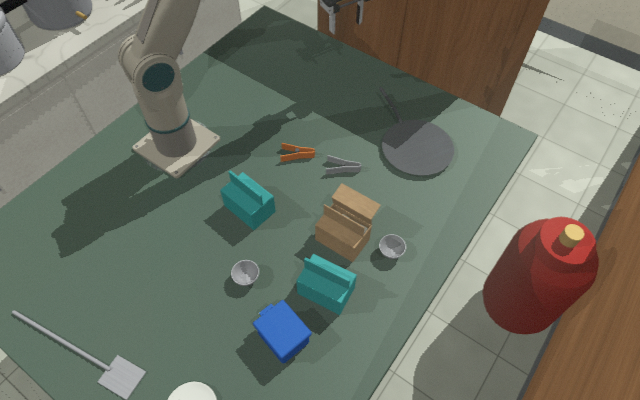

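View pics/top0.png

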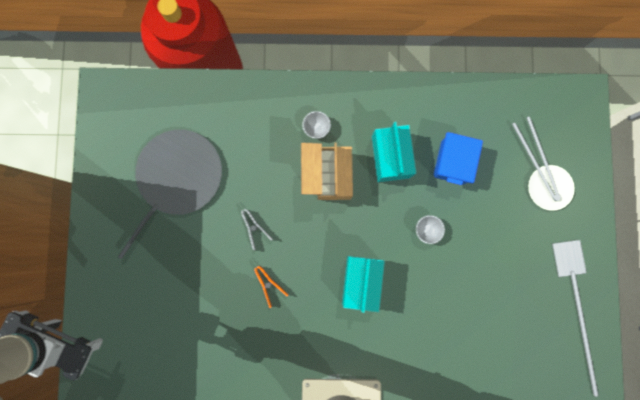

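```bash
cat > h.py <<'E'
import numpy as np,cv2
from scipy.spatial.transform import Rotation as R
np.set_printoptions(precision=3,suppress=True)
def ray(c,uv):
    K=np.array(c['camera_matrix']);d=np.linalg.solve(K,[uv[0],uv[1],1.]);return np.array(c['position']),R.from_quat(c['orientation']).apply(d)
def onz(c,uv,z):
    p,d=ray(c,uv);return p+d*(z-p[2])/d[2]
def tri(c1,u1,c2,u2):
    p,d=ray(c1,u1);q,e=ray(c2,u2)
    t=np.linalg.lstsq(np.c_[d,-e],q-p,rcond=None)[0];a=p+d*t[0];b=q+e*t[1]
    return (a+b)/2,np.linalg.norm(a-b)
def proj(c,P):
    K=np.array(c['camera_matrix']);x=R.from_quat(c['orientation']).inv().apply(np.array(P)-np.array(c['position']));x=x@K.T;return x[...,:2]/x[...,2:]
def crop(f,out,x0,y0,x1,y1,s):
    im=cv2.imread(f)[y0:y1,x0:x1];cv2.imwrite(out,cv2.resize(im,None,fx=s,fy=s,interpolation=cv2.INTER_CUBIC))
E
python3 - <<'E'
from h import *
crop('pics/top0.png','pics/t1.png',225,90,385,210,5)
crop('pics/top0.png','pics/t2.png',225,190,305,250,8)
crop('pics/scene0.png','pics/s1.png',300,140,420,270,4)
E
```

```text
(no output)
```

View pics/t1.png

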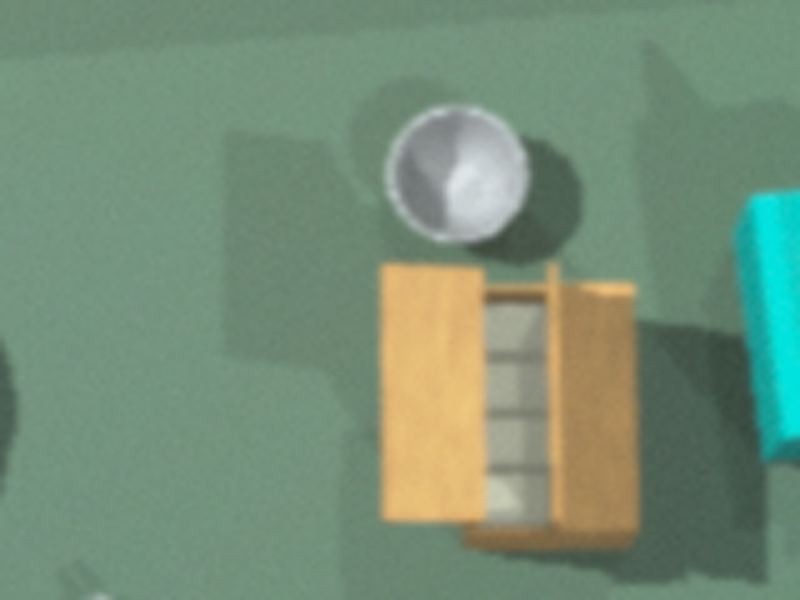

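View pics/t2.png

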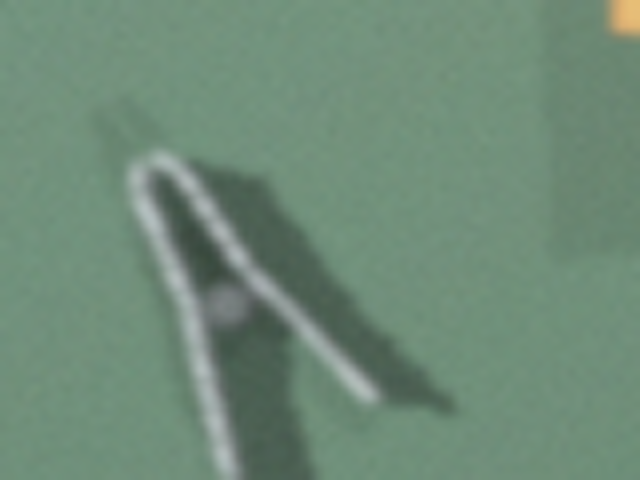

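View pics/s1.png

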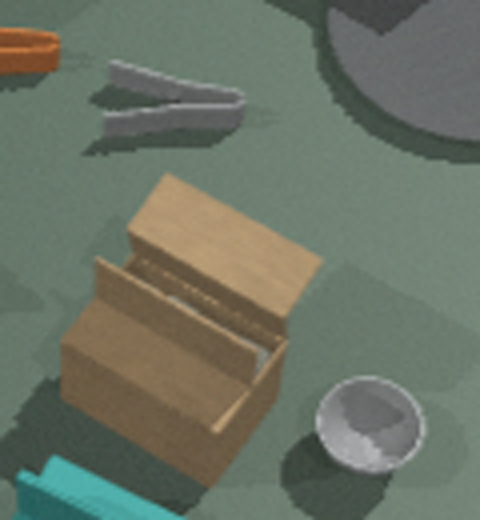

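```bash
python3 - <<'E'
from rig import *
from h import *
ct,cs=get_calibration("top"),get_calibration("scene")
T=lambda x,y:(225+x/5-.4,90+y/5-.4)
T2=lambda x,y:(225+x/8-.4,190+y/8-.4)
S=lambda x,y:(300+x/4-.4,140+y/4-.4)
for n,a,b,z in [("strip far",T(553,264),S(257,362),131),("strip near",T(554,526),S(96,260),131),
 ("roof -y far",T(636,286),S(215,430),81.5),("roof-y near",T(638,530),S(63,343),81.5),
 ("flap edge near",T(382,521),S(167,175),130),("flap edge far",T(382,264),S(322,262),130),
 ("flap corner near",T(484,521),S(130,228),125),("flap corner far",T(485,266),S(288,318),125),
 ("clip lip",T2(155,155),S(243,97),28),("clip gripL",T2(232,478),S(112,65),28),("clip gripR",T2(372,397),S(104,117),28)]:
    print(n,tri(ct,a,cs,b),onz(ct,a,z),onz(cs,b,z))
# clip by mask in full top
im=cv2.imread('pics/top0.png')
crop('pics/top0.png','pics/t3.png',225,200,295,260,8)
crop('pics/top0.png','pics/t4.png',290,120,370,200,8)
E
```

```text
strip far (array([712.23 ,  25.118, 118.792]), np.float64(1.1272804344368923)) [708.948  25.149 131.   ] [715.837  18.958 131.   ]
strip near (array([579.019,  24.102, 124.562]), np.float64(2.777544051107462)) [577.209  23.418 131.   ] [582.469  21.575 131.   ]
roof -y far (array([709.366, -18.704,  85.836]), np.float64(2.492246338687915)) [709.364 -19.801  81.5  ] [709.144 -15.707  81.5  ]
roof-y near (array([583.16 , -20.692,  78.166]), np.float64(3.4948191305575844)) [581.443 -21.589  81.5  ] [585.659 -21.131  81.5  ]
flap edge near (array([579.593, 109.197, 129.741]), np.float64(2.1821041958481255)) [578.728 108.472 130.   ] [580.464 109.824 130.   ]
flap edge far (array([708.059, 110.845, 131.626]), np.float64(0.9284821108591743)) [708.072 110.612 130.   ] [707.939 112.206 130.   ]
flap corner near (array([581.739,  59.416, 124.019]), np.float64(4.333362305363665)) [579.963  58.014 125.   ] [583.673  60.37  125.   ]
flap corner far (array([710.698,  60.788, 126.083]), np.float64(5.264537845673724)) [708.879  59.094 125.   ] [712.257  63.36  125.   ]
clip lip (array([548.272, 265.1  ,  34.088]), np.float64(2.7578951536226306)) [547.729 265.175  28.   ] [546.927 270.374  28.   ]
clip gripL (array([441.262, 238.273,  22.319]), np.float64(3.0106282832528772)) [440.152 236.471  28.   ] [444.929 235.556  28.   ]
clip gripR (array([468.179, 191.271,  24.49 ]), np.float64(1.2911733316137781)) [467.629 190.478  28.   ] [470.175 189.515  28.   ]
```

View pics/t3.png

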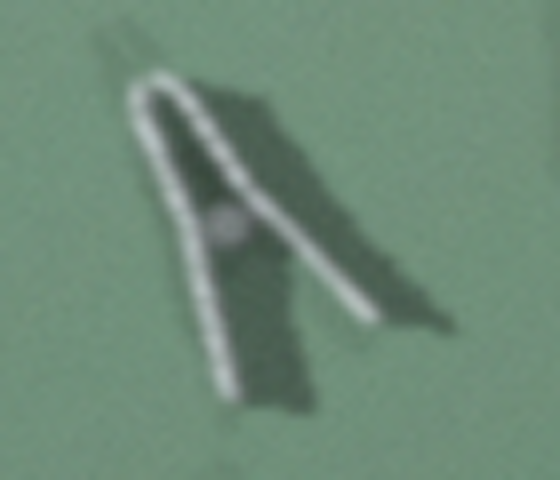

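View pics/t4.png

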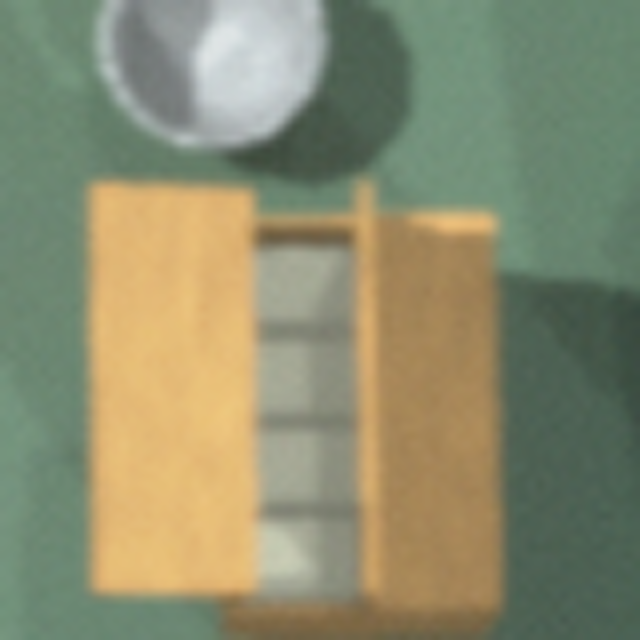

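```bash
python3 - <<'E'
import rig
print([n for n in dir(rig) if not n.startswith('_')])
print(getattr(rig,'grasp_offset',None))
from rig import *
from h import *
ct=get_calibration("top");cs=get_calibration("scene")
print(onz(ct,(225+228/8-.4,200+227/8-.4),28),onz(ct,(258,268),20),onz(ct,(316,125),36))
print(get_calibration("wrist"), sense()['time'])
E
```

```text
['Unreachable', 'finish_job', 'get_calibration', 'grasp_offset', 'sense', 'snapshot']
-18.8
[497.034 239.315  28.   ] [390.711 224.544  20.   ] [778.507  74.712  36.   ]
{'camera_matrix': array([[309.878,   0.   , 317.238],
       [  0.   , 309.878, 198.609],
       [  0.   ,   0.   ,   1.   ]]), 'position': array([189.477, 626.035, 384.629]), 'orientation': array([0.827, 0.549, 0.066, 0.101])} 0.1
```

Emit:
servo_tool(
  increments="393 -449 0 0 0 0.41 -1;393 -449 0 0 0 0.41 -1;393 -449 0 0 0 0.41 -1;393 -449 0 0 0 0.41 -1;393 -449 0 0 0 0.41 -1;393 -449 0 0 0 0.41 -1;393 -449 0 0 0 0.41 -1;393 -449 0 0 0 0.41 -1",
  squeeze=30,
)

```text
time: 1.1
tcp_pos: [582.0, 221.4, 205.2]
orientation: [-0.006, 1.0, 0.0, -0.0]
force: [1.3, -0.0, -1.0]
opening: 17.2
```

Emit:
servo_tool(
  increments="63 -71 -50 0 0 0 -1;63 -71 -101 0 0 0 -1;63 -71 -101 0 0 0 -1;63 -71 -101 0 0 0 -1",
)

```text
time: 1.6
tcp_pos: [642.9, 152.5, 103.4]
orientation: [-0.006, 1.0, 0.0, -0.002]
force: [0.0, 0.6, -0.3]
opening: 0.4
```

```bash
python3 - <<'E'
from rig import *
import cv2
from h import *
s=sense();print(s['time'],s['tcp_pos'],s['orientation'],s['force'],s['opening'])
for n in("wrist","scene"):
    c=get_calibration(n);im=snapshot(n);cv2.imwrite(f"pics/{n}1.png",im[:,:,::-1]);np.save(f'pics/{n}1.npy',c,allow_pickle=True)
    print(c['position'],c['orientation'])
E
```

```text
1.6 [642.931 152.504 103.448] [-0.006  1.     0.    -0.002] [ 0.001  0.563 -0.271] 0.44490330682199597
[575.915 152.003 283.618] [0.698 0.706 0.084 0.084]
[1020.197 -604.145 1288.555] [ 0.909  0.296 -0.086 -0.28 ]
```

View pics/wrist1.png

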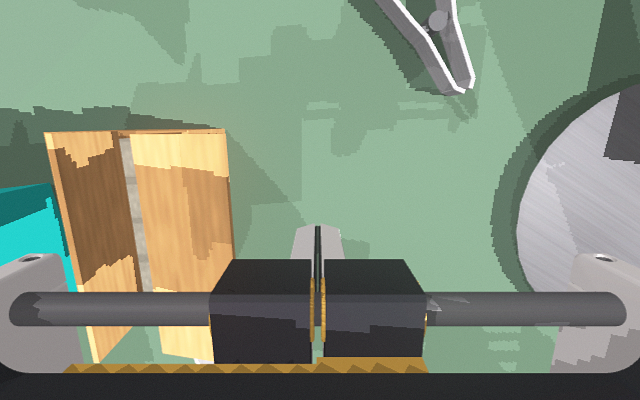

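View pics/scene1.png

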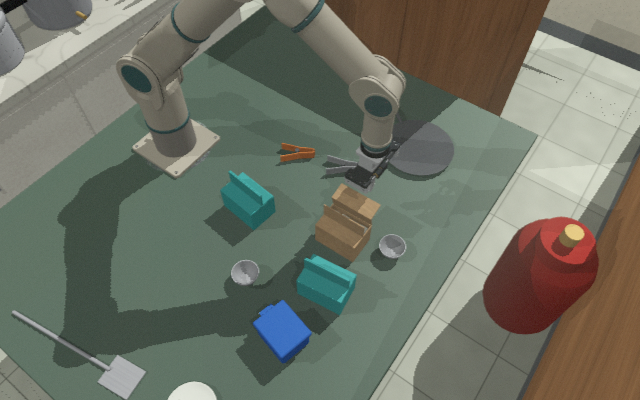

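Emit:
servo_tool(
  increments="0 -15 0 0 0 0 -1;0 -30 0 0 0 0 -1;0 -44 0 0 0 0 -1;0 -56 0 0 0 0 -1;0 -68 0 0 0 0 -1;0 -80 0 0 0 0 -1;0 -90 0 0 0 0 -1;0 -94 0 0 0 0 -1",
)

```text
time: 2.7
tcp_pos: [643.9, 57.0, 104.3]
orientation: [-0.006, 1.0, -0.0, -0.0]
force: [-0.7, 0.1, -0.5]
opening: 0.3
```

Emit:
servo_tool(
  increments="0 -3 0 0 0 0 -1;0 -6 0 0 0 0 -1;0 -9 0 0 0 0 -1;0 -10 0 0 0 0 -1",
)

```text
time: 3.2
tcp_pos: [644.1, 47.9, 104.5]
orientation: [-0.006, 1.0, -0.0, -0.0]
force: [0.2, 0.2, -0.4]
opening: 0.6
```

```bash
python3 - <<'E'
from rig import *
import cv2
from h import *
s=sense();print(s['time'],s['tcp_pos'],s['orientation'],s['force'],s['opening'])
for n in("wrist","scene"):
    c=get_calibration(n);im=snapshot(n);cv2.imwrite(f"pics/{n}2.png",im[:,:,::-1]);
crop('pics/scene2.png','pics/s2.png',300,140,420,270,4)
E
```

```text
3.2 [644.055  47.917 104.457] [-0.006  1.    -0.    -0.   ] [ 0.206  0.15  -0.375] 0.6114390243464035
```

View pics/wrist2.png

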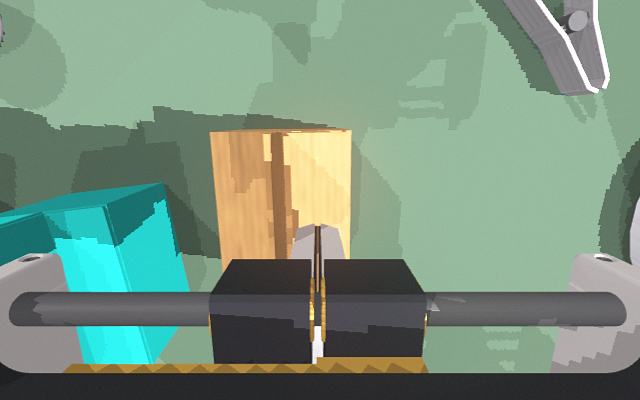

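View pics/s2.png

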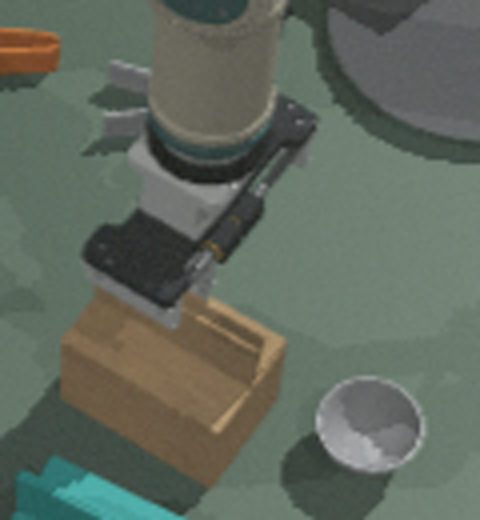

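Emit:
servo_tool(
  increments="0 -2 0 0 0 0 -1;0 -4 0 0 0 0 -1;0 -6 0 0 0 0 -1;0 -6 0 0 0 0 -1",
)

```text
time: 3.8
tcp_pos: [644.1, 41.7, 104.5]
orientation: [-0.006, 1.0, -0.0, -0.0]
force: [-0.0, 0.2, 0.5]
opening: 0.4
```

Emit:
servo_tool(
  increments="0 -1 0 0 0 0 -1;0 -2 0 0 0 0 -1;0 -3 0 0 0 0 -1;0 -3 0 0 0 0 -1",
)

```text
time: 4.3
tcp_pos: [644.0, 41.2, 104.4]
orientation: [-0.007, 1.0, 0.001, -0.0]
force: [0.6, 5.3, -1.5]
opening: 0.4
```

Emit:
servo_tool(
  increments="0 -2 0 0 0 0 -1;0 -2 0 0 0 0 -1;0 -2 0 0 0 0 -1",
)

```text
time: 4.68
tcp_pos: [644.0, 41.1, 104.4]
orientation: [-0.007, 1.0, 0.002, 0.0]
force: [-0.6, 8.0, -1.7]
opening: 0.5
```

Emit:
servo_tool(
  increments="0 10 0 0 0 0 -1;0 20 30 0 0 0 -1;-60 60 90 0 0 0 -1;-120 100 90 0 0 0.2 -1;-174 180 60 0 0 0.49 0.7;-174 180 60 0 0 0.49 0.7;-174 180 60 0 0 0.49 0.7;-174 180 60 0 0 0.49 0.7",
)

```text
time: 5.68
tcp_pos: [470.8, 216.3, 164.7]
orientation: [-0.248, 0.969, -0.001, 0.0]
force: [0.7, -0.1, 1.5]
opening: 36.9
```

```bash
python3 - <<'E'
from rig import *
import cv2
from h import *
s=sense();print(s['time'],s['tcp_pos'],s['orientation'],s['force'],s['opening'])
for n in("wrist","scene","top"):
    c=get_calibration(n);im=snapshot(n);cv2.imwrite(f"pics/{n}3.png",im[:,:,::-1]);np.save(f'pics/{n}3.npy',c,allow_pickle=True)
crop('pics/scene3.png','pics/s3.png',300,140,420,270,4)
crop('pics/top3.png','pics/t5.png',290,120,370,200,8)
E
```

```text
5.675 [470.788 216.324 164.716] [-0.248  0.969 -0.001  0.   ] [ 0.688 -0.114  1.514] 36.91750389664494
```

View pics/wrist3.png

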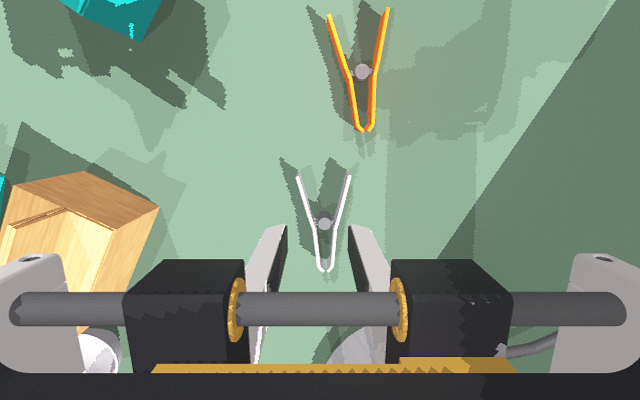

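View pics/s3.png

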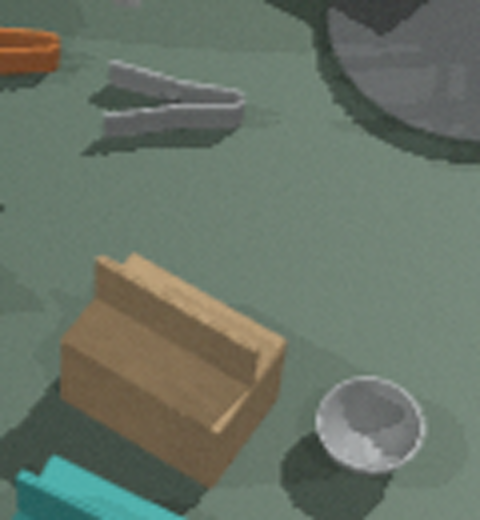

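View pics/t5.png

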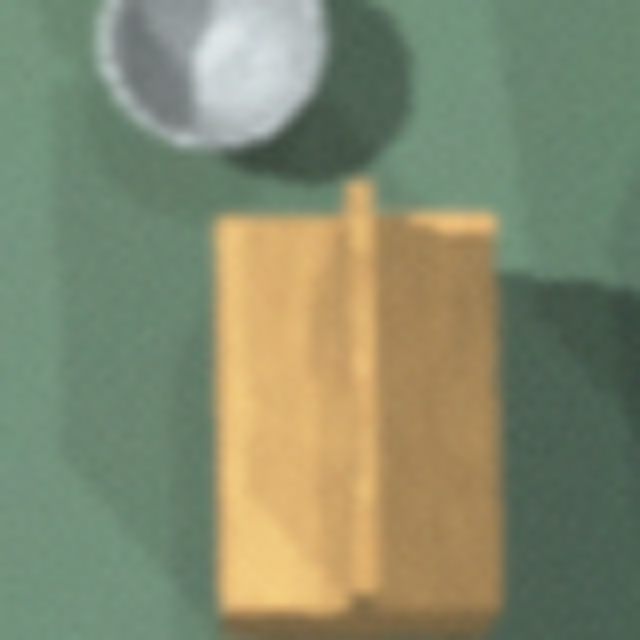

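```bash
python3 - <<'E'
from h import *
crop('pics/wrist3.png','pics/w3.png',270,150,380,290,5)
ct=np.load('pics/top3.npy',allow_pickle=True).item()
T=lambda x,y:(290+x/8-.44,120+y/8-.44)
for n,a,z in [("far",(360,180),131),("near",(364,597),131),("rl near",(218,608),82),("rr near",(502,608),80),("rl far",(216,216),82),("rr far",(496,213),80)]:
    print(n,onz(ct,T(*a),z))
E
```

```text
far [709.792  26.756 131.   ]
near [578.728  24.273 131.   ]
rl near [580.326  69.646  82.   ]
rr near [581.723 -21.978  80.   ]
rl far [708.7    71.996  82.   ]
rr far [711.323 -19.269  80.   ]
```

View pics/w3.png

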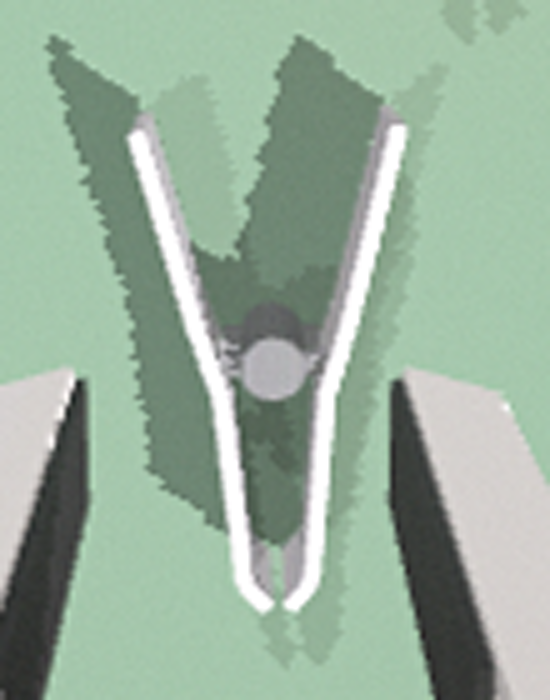

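```bash
python3 - <<'E'
from h import *
c=np.load('pics/wrist3.npy',allow_pickle=True).item()
W=lambda x,y:(270+x/5-.4,150+y/5-.4)
P={n:onz(c,W(*a),28)[:2] for n,a in dict(gl=(137,135),gr=(398,127),lip=(280,607),pin=(273,370)).items()}
print(P); g=(P['gl']+P['gr'])/2; d=P['lip']-g; L=np.linalg.norm(d);d/=L
print('len',L,'yaw',np.arctan2(d[1],d[0]),'span',np.linalg.norm(P['gl']-P['gr']))
print('grip',P['lip']-92*d,g+d*22,'pin-based',P['pin']-36*d)
q=[-0.248,0.969,-0.001,0.]
y=R.from_quat(q).apply([0,1,0]);print('tooly yaw',np.arctan2(y[1],y[0])-np.pi/2)
E
```

```text
{'gl': array([469.683, 190.991]), 'gr': array([442.282, 237.487]), 'lip': array([548.684, 268.784]), 'pin': array([500.815, 240.438])}
len 107.55791100281427 yaw 0.5318427192106066 span 53.96919761683984
grip [469.391 222.129] [474.944 225.396] pin-based [469.788 222.182]
tooly yaw 0.5011119099907866
```

Emit:
servo_tool(
  increments="-1 6 0 0 0 0.03 0.9;-1 6 -40 0 0 0.03 0.9;-1 6 -80 0 0 0.03 0.9;-1 6 -110 0 0 0.03 0.9;-1 6 -115 0 0 0.03 0.9;-1 6 -115 0 0 0.03 0.9",
)

```text
time: 6.58
tcp_pos: [469.6, 223.1, 49.8]
orientation: [-0.263, 0.965, 0.0, 0.0]
force: [0.2, -0.0, 0.5]
opening: 89.4
```

```bash
python3 - <<'E'
from rig import *
import cv2
from h import *
s=sense();print(s['time'],s['tcp_pos'],s['orientation'],s['force'],s['opening'])
y=R.from_quat(s['orientation']).apply([0,1,0]);print('tooly yaw',np.arctan2(y[1],y[0])-np.pi/2)
c=get_calibration("wrist");im=snapshot("wrist");cv2.imwrite("pics/wrist4.png",im[:,:,::-1])
E
```

```text
6.575 [469.615 223.148  49.835] [-0.263  0.965  0.     0.   ] [ 0.199 -0.042  0.454] 89.37659207120358
tooly yaw 0.5321169091217781
```

View pics/wrist4.png

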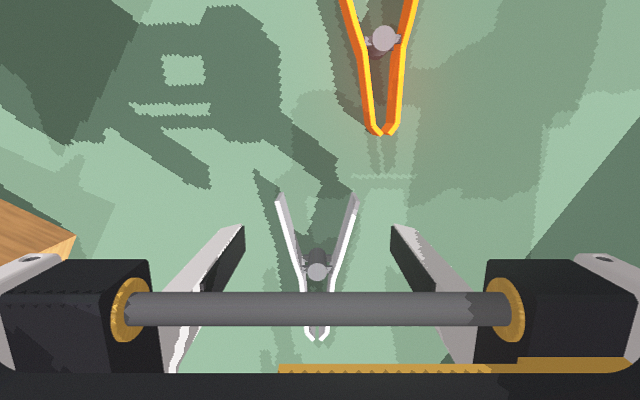

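Emit:
servo_tool(
  increments="0 -1 -20 0 0 0 0.9;0 -1 -40 0 0 0 0.9;0 -1 -47 0 0 0 0.9;0 -1 -47 0 0 0 0.9;0 -1 -47 0 0 0 0.9",
)

```text
time: 7.25
tcp_pos: [469.7, 222.4, 3.4]
orientation: [-0.263, 0.965, 0.0, 0.001]
force: [-0.5, 0.3, 0.3]
opening: 89.5
```

Emit:
servo_tool(
  increments="0 0 0 0 0 0 0.3;0 0 0 0 0 0 0;0 0 0 0 0 0 -0.2;0 0 0 0 0 0 -0.5;0 0 0 0 0 0 -1;0 0 0 0 0 0 -1;0 0 0 0 0 0 -1;0 0 0 0 0 0 -1",
  squeeze=30,
)

```text
time: 8.25
tcp_pos: [468.8, 221.9, 2.5]
orientation: [-0.263, 0.965, -0.0, -0.0]
force: [-1.7, -1.3, 3.3]
opening: 28.4
```

```bash
python3 - <<'E'
from rig import *
import cv2
from h import *
s=sense();print(s['time'],s['tcp_pos'],s['orientation'],s['force'],s['opening'])
c=get_calibration("wrist");im=snapshot("wrist");cv2.imwrite("pics/wrist5.png",im[:,:,::-1])
E
```

```text
8.25 [468.803 221.877   2.53 ] [-0.263  0.965 -0.    -0.   ] [-1.711 -1.251  3.302] 28.38241305204992
```

View pics/wrist5.png

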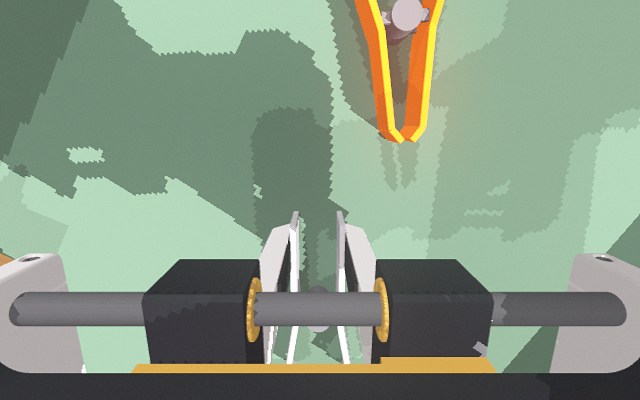

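Emit:
servo_tool(
  increments="0 0 10 0 0 0 -1;0 0 30 0 0 0 -1;0 0 60 0 0 0 -1;0 0 90 0 0 0 -1;0 0 120 0 0 0 -1;0 0 128 0 0 0 -1;0 0 128 0 0 0 -1;0 0 128 0 0 0 -1",
  squeeze=35,
)

```text
time: 9.3
tcp_pos: [468.4, 221.6, 129.4]
orientation: [-0.263, 0.965, -0.0, -0.001]
force: [0.3, -0.2, -0.4]
opening: 28.4
```

Emit:
servo_tool(
  increments="-10 -50 0 0 0 -0.12 -1;-20 -100 0 0 0 -0.26 -1;-30 -150 0 0 0 -0.4 -1;-39 -190 0 0 0 -0.515 -1;-39 -199 0 0 0 -0.515 -1;-39 -199 0 0 0 -0.515 -1;-39 -199 0 0 0 -0.515 -1;-39 -199 0 0 0 -0.515 -1",
)

```text
time: 10.3
tcp_pos: [430.3, 24.3, 130.3]
orientation: [-0.01, 1.0, 0.0, 0.0]
force: [0.5, -0.5, -0.7]
opening: 28.2
```

```bash
python3 - <<'E'
from rig import *
import cv2
from h import *
s=sense();print(s['time'],s['tcp_pos'],s['orientation'],s['force'],s['opening'])
for n in("wrist","scene","top"):
    c=get_calibration(n);im=snapshot(n);cv2.imwrite(f"pics/{n}6.png",im[:,:,::-1]);np.save(f'pics/{n}6.npy',c,allow_pickle=True)
crop('pics/scene6.png','pics/s6.png',220,120,420,270,4)
crop('pics/top6.png','pics/t6.png',280,120,380,260,4)
E
```

```text
10.3 [430.334  24.316 130.345] [-0.01  1.    0.    0.  ] [ 0.47  -0.543 -0.71 ] 28.212658964022147
```

View pics/wrist6.png

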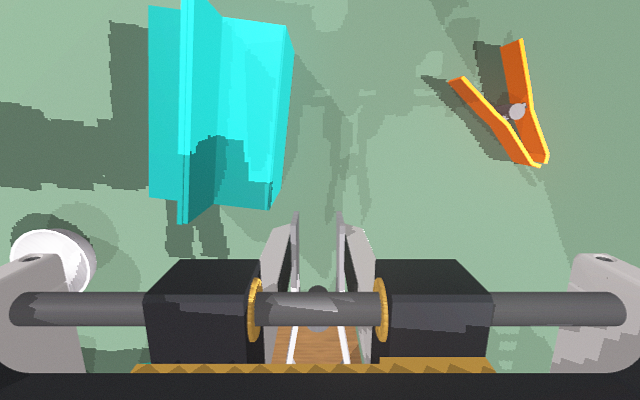

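View pics/s6.png

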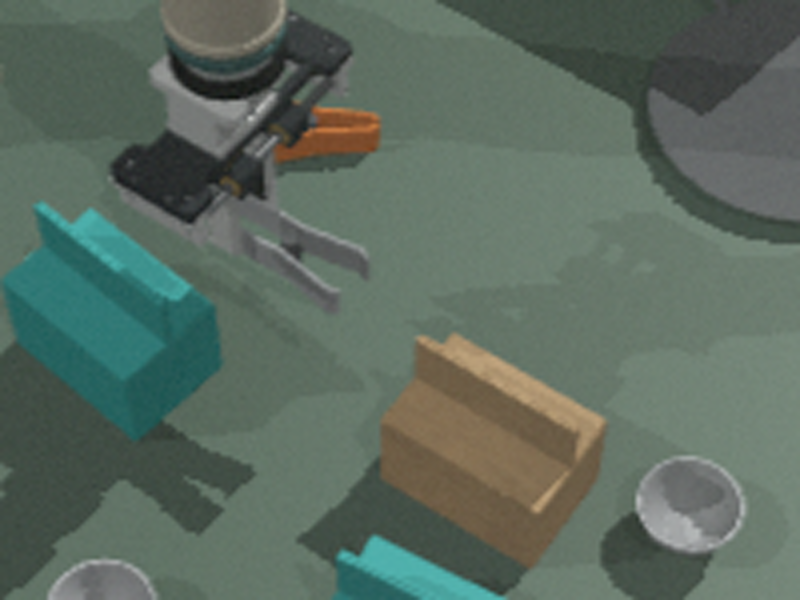

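View pics/t6.png

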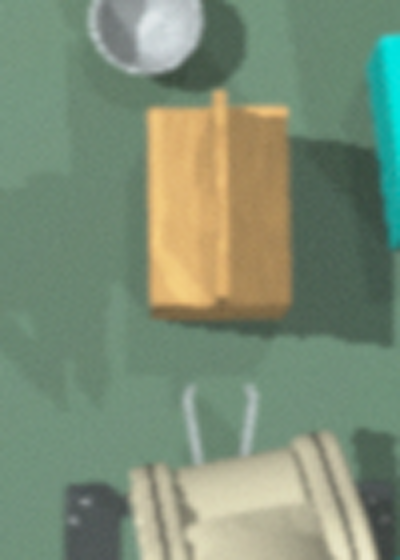

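```bash
python3 - <<'E'
from h import *
ct=np.load('pics/top6.npy',allow_pickle=True).item();cs=np.load('pics/scene6.npy',allow_pickle=True).item()
T=lambda x,y:(280+x/4-.4,120+y/4-.4);S=lambda x,y:(220+x/4-.4,120+y/4-.4)
for a,b in [((190,384),(368,255)),((252,384),(338,290))]:
    print(onz(ct,T(*a),156),onz(cs,S(*b),156),tri(ct,T(*a),cs,S(*b)))
crop('pics/top6.png','pics/t7.png',315,205,365,240,12)
E
```

```text
[523.693  43.756 156.   ] [524.235  45.363 156.   ] (array([524.171,  44.249, 157.081]), np.float64(1.4590791029826855))
[524.165   6.474 156.   ] [525.27    9.749 156.   ] (array([525.135,   7.551, 158.239]), np.float64(2.970106865966826))
```

View pics/t7.png

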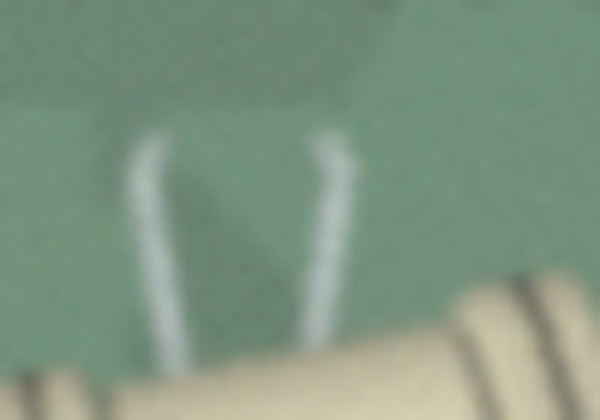

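Emit:
servo_tool(
  increments="0 -1 -20 0 0 0 -1;0 -1 -35 0 0 0 -1;15 -1 -35 0 0 0 -1;25 -1 -35 0 0 0 -1;25 -1 -35 0 0 0 -1;25 -1 -35 0 0 0 -1",
)

```text
time: 11.2
tcp_pos: [454.6, 22.0, 95.6]
orientation: [-0.009, 1.0, -0.0, -0.0]
force: [-0.7, 0.4, -0.6]
opening: 28.1
```

```bash
python3 - <<'E'
from rig import *
import cv2
from h import *
s=sense();print(s['time'],s['tcp_pos'],s['orientation'],s['force'],s['opening'])
for n in("scene","top"):
    c=get_calibration(n);im=snapshot(n);cv2.imwrite(f"pics/{n}7.png",im[:,:,::-1]);np.save(f'pics/{n}7.npy',c,allow_pickle=True)
crop('pics/scene7.png','pics/s8.png',270,160,370,250,7)
crop('pics/top7.png','pics/t8.png',310,160,370,220,9)
E
```

```text
11.2 [454.554  22.022  95.565] [-0.009  1.    -0.    -0.   ] [-0.695  0.439 -0.554] 28.065095656181082
```

View pics/s8.png

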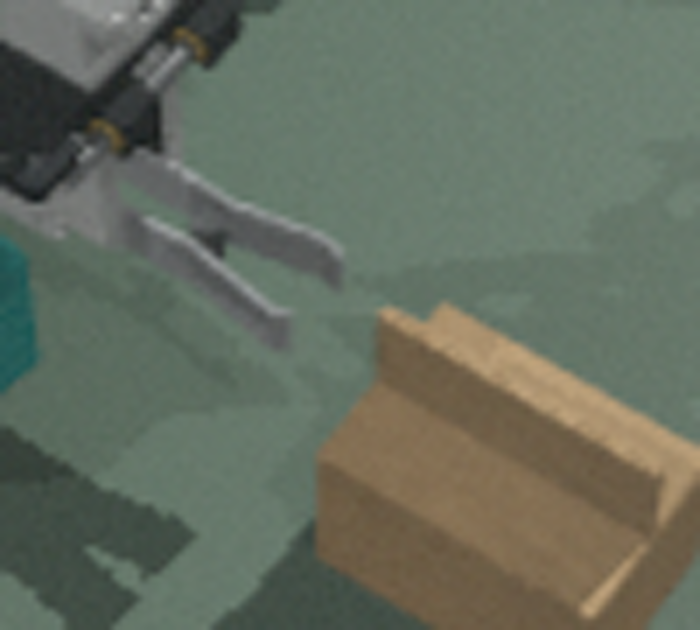

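View pics/t8.png

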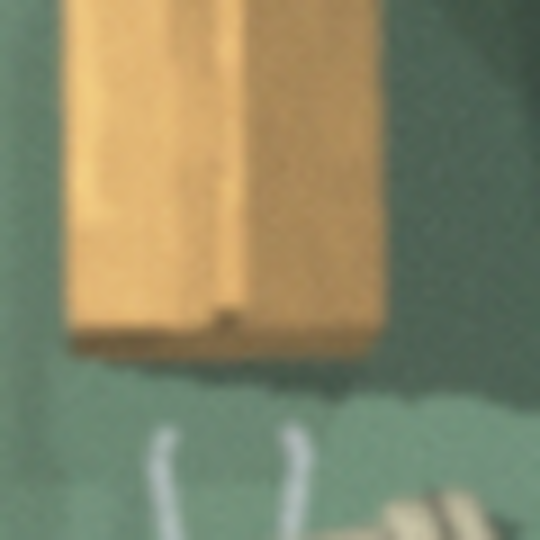

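```bash
python3 - <<'E'
from h import *
ct=np.load('pics/top7.npy',allow_pickle=True).item();cs=np.load('pics/scene7.npy',allow_pickle=True).item()
T=lambda x,y:(310+x/9-.44,160+y/9-.44);S=lambda x,y:(270+x/7-.43,160+y/7-.43)
for n,a,b,z in [('lipL',(167,430),(340,257),121),('lipR',(294,430),(290,316),121)]:
    print(n,onz(ct,T(*a),z),onz(cs,S(*b),z),tri(ct,T(*a),cs,S(*b)))
print('outer',onz(ct,T(150,460),121),onz(ct,T(312,460),121))
print('strip near',onz(ct,T(231,311),131), onz(cs,S(382,311),131))
E
```

```text
lipL [546.774  40.893 121.   ] [550.133  40.514 121.   ] (array([547.944,  41.579, 117.654]), np.float64(2.2938195287270684))
lipR [547.22    5.818 121.   ] [550.86    6.148 121.   ] (array([548.606,   6.644, 118.146]), np.float64(2.9738023283866086))
outer [538.404  45.495 121.   ] [538.971   0.784 121.   ]
strip near [578.906  23.862 131.   ] [582.511  24.05  131.   ]
```

Emit:
servo_tool(
  increments="8 1 1 0 0 0 -1;16 1 1 0 0 0 -1;24 1 1 0 0 0 -1;32 1 1 0 0 0 -1;40 1 1 0 0 0 -1;48 1 1 0 0 0 -1;55 1 1 0 0 0 -1;55 1 1 0 0 0 -1",
)

```text
time: 12.3
tcp_pos: [510.7, 23.0, 96.4]
orientation: [-0.009, 1.0, 0.0, 0.0]
force: [0.1, 0.9, -1.4]
opening: 28.2
```

```bash
python3 - <<'E'
from rig import *
import cv2
from h import *
s=sense();print(s['time'],s['tcp_pos'],s['orientation'],s['force'],s['opening'])
for n in("scene","top","wrist"):
    c=get_calibration(n);im=snapshot(n);cv2.imwrite(f"pics/{n}8.png",im[:,:,::-1]);np.save(f'pics/{n}8.npy',c,allow_pickle=True)
crop('pics/scene8.png','pics/s9.png',270,160,370,250,7)
crop('pics/top8.png','pics/t9.png',310,160,370,220,9)
E
```

```text
12.3 [510.693  23.043  96.441] [-0.009  1.     0.     0.   ] [ 0.056  0.894 -1.406] 28.198635767930522
```

View pics/s9.png

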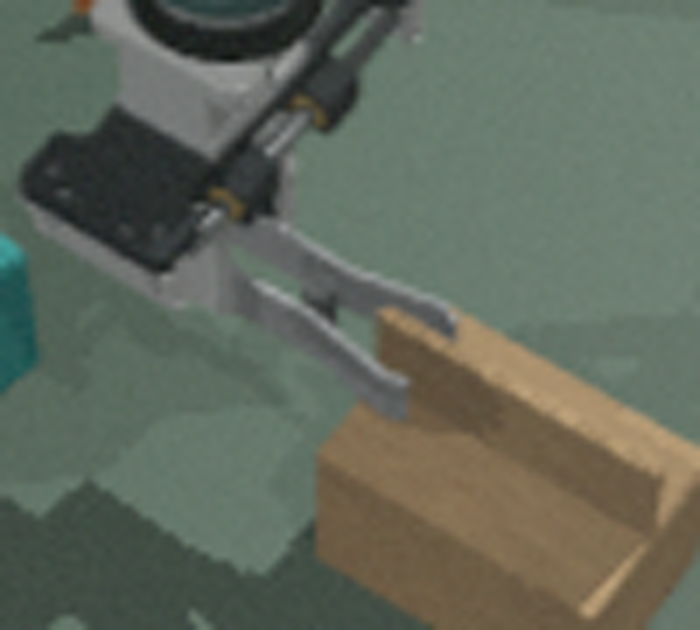

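View pics/t9.png

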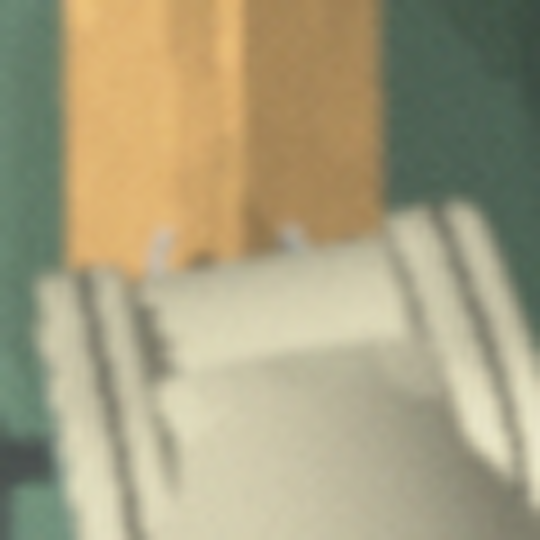

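View pics/wrist8.png

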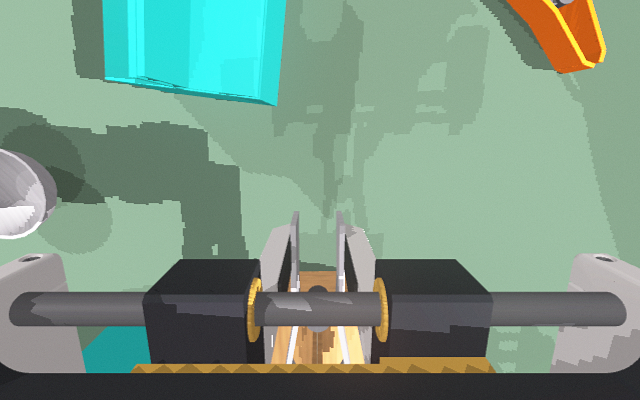

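```bash
python3 - <<'E'
from h import *
ct=np.load('pics/top8.npy',allow_pickle=True).item();cs=np.load('pics/scene8.npy',allow_pickle=True).item()
T=lambda x,y:(310+x/9-.44,160+y/9-.44);S=lambda x,y:(270+x/7-.43,160+y/7-.43)
for n,a,b,z in [('lipL',(167,228),(455,317),121),('lipR',(286,228),(407,380),121)]:
    print(n,onz(ct,T(*a),z),onz(cs,S(*b),z),tri(ct,T(*a),cs,S(*b)))
print('strip',onz(ct,T(231,228),131),onz(cs,S(382,311),131))
E
python3 -c "
from rig import *
s=sense();print(s['time'],s['tcp_pos'],s['force'],s['opening'],abs(s['qd']).max())"
```

```text
lipL [603.042  41.505 121.   ] [603.604  44.173 121.   ] (array([603.578,  42.243, 123.109]), np.float64(2.1602009553068426))
lipR [603.464   8.483 121.   ] [605.427   9.1   121.   ] (array([604.341,   9.041, 119.874]), np.float64(1.8838998482403089))
strip [601.888  24.078 131.   ] [582.511  24.05  131.   ]
12.45 [509.63573572  22.99808857  96.39727627] [ 0.97740249 -0.29389033 -0.08069358] 28.47446882462941 0.0035576680638219173
```

```bash
python3 -c "
from rig import *
print(finish_job());s=sense();print(s['time'],s['tcp_pos'],s['force'],s['opening'])"
```

```text
the job is handed in; nothing more can be done
None
the job is handed in; nothing more can be done
```

I folded the flap shut and carried the steel clip, squeezed wide open with 35 N, over the robot-facing end of the doubled edge. It was still held open there when I handed the job in at about 12.5 s of the 59 s; no verdict is reported.

**Flap:** I pushed its strip towards -y until it met the stop at about 8 N. The pictures afterwards show the two strips standing as one doubled edge.

**Clip position:** these are my last checks against the card end.

| Check | Measured | Allowed |
|---|---|---|
| Lengthwise, mouth past card end | about 1 mm | 14 mm |
| Sideways | about 1 mm | 10 mm |
| Height, mouth at about 107–108 mm | within about 1 mm | 11 mm |
| In line with the card (commanded turn) | about 0.02 rad | 0.25 rad |

**Hold:** the tool force read about 1 N or less and the arm was still. I had no direct reading of force between clip and carton.

**Jaw opening:** I judged it only from the finger opening of 28.2–28.5 mm and the pictures, which show the grips parallel. That opening is slightly under the 30 mm stated for the stop.

**Disagreements:** the two fixed cameras disagreed by 2–4 mm in absolute position. I therefore set the final forward shift from the difference between clip and card, where both gave 55 mm. I did not measure the bowls, tub and tawa again, but no move took the arm near them.

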